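# Empty the tip tray of stoppers into the hanging deep cup

### The arm

A 6-joint arm with a two-finger parallel gripper is mounted at the origin on the work surface. World frame = base frame: x ahead of the robot, y to its left, z up, the work surface at z = 0. Lengths are in mm, angles in rad, forces in N, time in s.
With the tool pointing down it reaches from about 300 to 775 mm from the base axis. Payload 14.6 kg.
Tool frame: the origin (TCP) lies on the centre line of the jaws, within the pads' length; the fingertips stand 19 mm ahead of it and the grasp point (between the pads) is the TCP (bot.tip_reach is the distance from the TCP to the fingertips, in mm); z points along the fingers, y is the line along which they close (so a half turn about z gives the same grasp; the last joint's range is limited). The gripper opens to 85 mm and grips with 20 to 120 N. Pads are 22 mm wide; open, the fingers measure 114 mm over their backs; the gripper's body (76 mm by 85 mm) begins 54 mm behind the grasp point. The pads swing forward as they close: fully open they stand 13 mm farther back than shut.
Start: joints at [-0.067, 0.3, 1.521, -0, 1.321, -0.067], TCP at [549.99, -0.002, 214.281] pointing down, gripper open.
Joint ranges: [-3.03, 3.03], [-0.79, 2.21], [0.23, 2.52], [-1.04, 4.18], [0, 3.07], [-2.55, 2.55]. Speed limits (rad/s): [2.22, 2.22, 2.57, 3.14, 3.14, 3.14].

### API

Orientations are given as a unit quaternion [w, x, y, z].
In Python, from rig import bot gives the robot as it stands. Calls block until the motion is done:
- bot.move_to(position, orientation): joint-space move of the TCP to a pose.
- bot.servo_line(position, attitude=None, speed=150, until_force=None): straight line of the TCP; attitude=None keeps the orientation; speed is the mean speed in mm/s. With until_force (N) it stops when the force on the tool has changed by that much, and returns True; else False.
- bot.move_joints(angles): joint-space move.
- bot.move_gripper(opening, grip_force=None): finger opening in mm; grip_force is the grip in N (None keeps the last); returns when the fingers have stopped.
- bot.dwell(seconds).
- bot.ik(position, orientation): joint angles nearest the present ones, or None.
- bot.read_state(): the state.
- bot.read_camera(name): name is "scene" or "side" or "wrist"; returns a dict with "image" (480x640x3 uint8, blue, green, red), "depth" (480x640 float32, mm along the optical axis (not along the pixel's ray), 0 where there is no reading), "fovy" (degrees; the focal length in pixels is half the picture's height over the tangent of half this angle, whatever the lens; pixels are square), "cx", "cy" (the principal point, pixels), "eye" and "attitude" of the camera in the world; the wrist camera has in their place "mount" (4x4, takes a point from camera to tool coordinates, whose origin is the TCP and whose axes are the flange's). Camera axes: x right, y down, z forward; pixel columns grow to the right and rows downward; lengths in mm; the calibration is good to about 2 mm. A picture is of the moment at which its call begins: read the wrist's pose just before it.
A pose or a line that the arm cannot do raises bot.MotionError and nothing moves.
- bot.finish_job(): hands the job in; it is judged then, once.
The state is a dict: "clock": time; "joint_positions": joint angles; "qvel": joint speeds; "effort": joint torques, N m; "ee_pos": TCP position; "tool_rot": TCP orientation; "ft_force": force on the tool from outside, world axes, zero at the start; "moment": the same for the moment, N m; "grip_width": finger opening in mm; "grip_force": force on a finger pad.
Only numpy, scipy, OpenCV 4.12 (cv2) and the standard library are available. Lean on these libraries where they do the work, as an engineer would, in place of code of your own. Each camera call takes 0.05 s, during which the arm holds its last target. There are 200 camera calls.

### The job

Lift the deep steel cup up and off its peg on the drying rack and stand it upright inside the round ring in front of the tip tray. Then tip the tray towards the cup by its bar, so that all four rubber stoppers slide into the cup, and let the tray come back down level. Leave the shallow cup hanging and leave the reagent bottle where it stands.

Things in the scene. Friction and masses are not known exactly. Their poses are not given: they have to be found in the camera images.
- rack: White open-frame rack, 290 wide (y), 180 high. Origin on the table under the front face of its peg bar; cups hang in front, at -x. Two steel pegs, 7 thick, at y +70 and -70: each leaves the bar at x 0, z 172 and rises 20 degrees to its tip (x -22, top z 182). Posts at y +-140; a lower bar at z 130 keeps the cups upright. Fixed in an episode.
- deep_cup: The deeper of two round steel cups: 68 outside, 62 inside, 80 high, about 140 g. Origin at the centre of its underside, z up. At its +x side is a flat tab with an eye that hangs on either rack peg (underside at z 74, rim at z 154, leaning 3 degrees). To free it, raise it 5 mm, then move it out along rack -x by 30 mm or more while rising with the peg's slope.
- deep_cup_eye (a point): Centre of the eye in the deep cup's tab (cup frame x 36, z 93). The tab is 32 wide (y), x 34 to 38, up to z 108 (28 above the rim); the square eye is 20 wide, z 84 to 102, open along x. In the ring, a tab on the tray's side would block the tipping tray: turn it away from the tray.
- shallow_cup: The other steel cup, only 50 mm high, same diameter, rim height when hanging (155 mm) and tab. Bystander hanging on the other peg. Origin at the centre of its underside.
- tray_stand: Grey stand of the tip tray, fixed in an episode. Origin on the table at the centre of the cup ring; the tray lies behind it (-x) and pours towards +x. Base plate 6 thick, 100 wide, x -175 to +50. The ring is a round steel rim on the plate, inside diameter 78, top at z 12; the cup stands inside it on the plate (underside z 6, rim z 86).
- ring_center (a point): Centre of the cup ring on top of the base plate (where the centre of the cup's underside belongs), 6 mm above the table.
- tray_hinge (a point): Middle of the tray's hinge axis, which lies along the stand's y at x -45, z 78 mm in the stand's frame.
- tray (a joint): Tip angle of the tray, rad: 0 level, grows as it tips to the ring, stops at 1.0; falls back to 0 by itself. Stoppers slide at about 0.5 to 0.7. Aluminium channel, 36 wide inside, 116 long; level: floor z 108, side walls to z 122, open lip 45 mm behind the ring's centre, clear of the cup. Fully tipped: lip 20 mm short of the cup's centre, just above its rim.
- tray_bar (a point): Middle of the tray's push bar: a round dark steel bar, 10 thick, 74 long along y (free width between its uprights 64), at the tray's rear end. From the hinge it lies 118 mm back and 85 mm up when the tray is level (z 163 above the table) and turns with the tray.
- stopper0: Dark rubber stopper, slightly tapered, 20 mm diameter at most, 18 high, about 12 g; origin at the centre of its narrow underside. One of four alike, standing loose in the tray.
- stopper1: Dark rubber stopper, slightly tapered, 20 mm diameter at most, 18 high, about 12 g; origin at the centre of its narrow underside. One of four alike, standing loose in the tray.
- stopper2: Dark rubber stopper, slightly tapered, 20 mm diameter at most, 18 high, about 12 g; origin at the centre of its narrow underside. One of four alike, standing loose in the tray.
- stopper3: Dark rubber stopper, slightly tapered, 20 mm diameter at most, 18 high, about 12 g; origin at the centre of its narrow underside. One of four alike, standing loose in the tray.
- reagent_bottle: White bottle, 48 diameter, 120 high, origin at the centre of its underside. Bystander.
Mind the look-alikes: they are no part of the job. Leave any purple look-alike of the tray_stand alone.

How it is judged:
By the outcome, as a careful person would: the job done as asked, in the order asked, and still so for the second after the job is handed in, with the robot touching nothing.
It also fails if it takes over 67 s, if anything falls off the work surface, if the arm or the gripper's body presses on something with over 40 N, if the wrist force passes 120 N, or if a joint passes its speed limit or range.

## Working session

There is one attempt and no reset: what is moved stays moved. The work goes in short steps, each a Python script; the robot and the scene stay as the last script left them, time stands still between calls to the robot, and variables do not carry over. Pictures are saved under pics/ and viewed, at most 10 in all, crops included, and the job is handed in when it is done.

```bash
ls; mkdir -p pics
cat > h.py <<'E'
import numpy as np, cv2
from scipy.spatial.transform import Rotation as R
from rig import bot
def rot(q): return R.from_quat([q[1],q[2],q[3],q[0]]).as_matrix()
def cam(name):
    s=bot.read_state(); c=bot.read_camera(name)
    c['f']=240/np.tan(np.radians(c['fovy'])/2)
    if 'mount' in c:
        T=np.eye(4);T[:3,:3]=rot(s['tool_rot']);T[:3,3]=s['ee_pos'];M=T@np.array(c['mount'])
        c['Rm'],c['o']=M[:3,:3],M[:3,3]
    else:
        a=np.array(c['attitude']); c['Rm']=rot(a) if a.size==4 else a; c['o']=np.array(c['eye'])
    return c
def cloud(c):
    v,u=np.mgrid[:480,:640]; d=c['depth']
    P=np.stack([(u-c['cx'])/c['f']*d,(v-c['cy'])/c['f']*d,d],-1)
    W=P@c['Rm'].T+c['o']; W[d<=0]=np.nan; return W
def quat(Rm):
    q=R.from_matrix(Rm).as_quat(); return [q[3],q[0],q[1],q[2]]
E
python3 - <<'E'
from h import *
for n in ['scene','side']:
    c=cam(n); cv2.imwrite(f'pics/{n}.png',c['image']); W=cloud(c); np.savez(f'pics/{n}.npz',W=W,im=c['image'],Rm=c['Rm'],o=c['o'],f=c['f'],c=[c['cx'],c['cy']])
    print(n,c['o'],c['attitude'],c['f'],(c['depth']>0).mean())
print(bot.read_state())
E
```

```text
pics
scene [1167.87048907 -489.40225011 1043.64456765] [-0.28152923  0.86407031  0.39675249 -0.12927202] 488.1199287136883 0.9962141927083333
side [ 261.79347328 -700.80422241  747.04800075] [-0.40938419  0.87507318 -0.23282921  0.11154406] 490.63557430636905 0.99599609375
{'clock': 0.1, 'joint_positions': array([-6.65644459e-02,  3.00415853e-01,  1.52153478e+00, -8.48762615e-06,
        1.32069712e+00, -6.66053223e-02]), 'qvel': array([ 0.00032833, -0.00103307, -0.00201537, -0.00020504, -0.00147075,
        0.00170073]), 'effort': array([ 5.41233840e-04, -5.44380498e+01, -3.62372375e+01, -1.11349805e-04,
        3.02289474e-03, -1.80062301e-05]), 'ee_pos': array([5.49767131e+02, 2.99873495e-02, 2.13771213e+02]), 'tool_rot': array([-3.94321143e-04,  7.07091486e-01,  7.07121879e-01, -3.50482144e-04]), 'ft_force': array([-0.11072042, -0.15257223, -0.21556948]), 'moment': array([-0.01166408, -0.02346579, -0.04232187]), 'grip_force': 0.0, 'grip_width': 85.27585348822015}
```

View pics/scene.png

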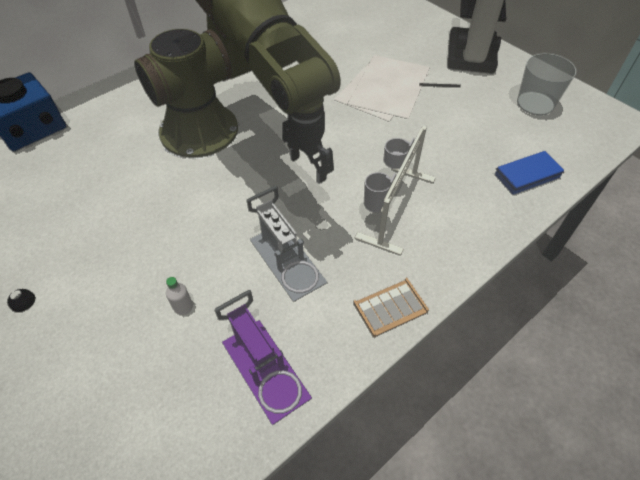

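View pics/side.png

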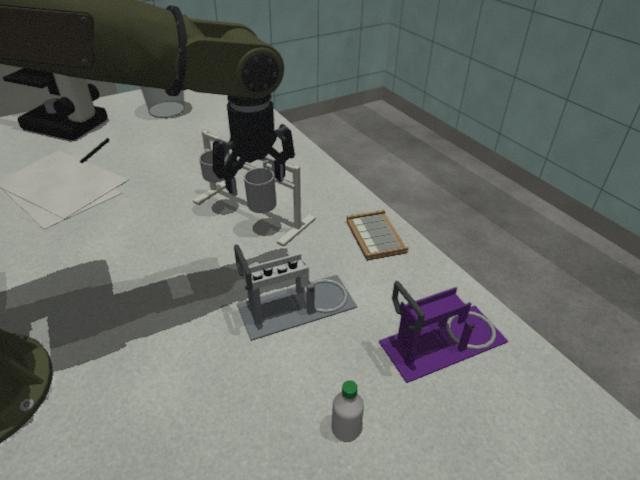

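The scene picture shows the grey stand (ring ~(300,276), bar ~(262,198)), the deep cup at (377,192) on the near peg, the shallow cup at (397,152), and the purple look-alike at (262,370). In the side view the deep cup is at (260,190) and the grey ring at (328,296). I'll get rough coordinates from the depth.

Run:
```python
import numpy as np
for n,pts in {'scene':dict(ring=(300,276),ringL=(283,279),ringR=(318,276),bar=(263,197),deep=(378,180),deepin=(378,183),shal=(397,147),bottle=(172,283),rackA=(423,132),rackB=(386,243),footA=(432,180),footB=(400,249),plateA=(299,297),plateB=(326,287)),'side':dict(ring=(328,296),bar=(243,263),deep=(260,175),shal=(210,160),plateA=(356,304),plateB=(341,277),plateC=(249,331))}.items():
    d=np.load(f'pics/{n}.npz');W=d['W']
    for k,(u,v) in pts.items():
        print(n,k,np.round(np.nanmedian(W[v-1:v+2,u-1:u+2].reshape(-1,3),0)))
    z=W[...,2]
    # rack: points with z 160-182
    m=(z>155)&(z<185)&(W[...,0]>500)&(W[...,0]<900)&(abs(W[...,1])<400)
    np.set_printoptions(suppress=True)
    im=d['im'].astype(int); 
    m2=m&(im.min(-1)>120)
    P=W[m2]; print(len(P)); 
    if len(P)>10:
        c=P.mean(0);u,s,vt=np.linalg.svd(P-c);print('rackbar',c,vt[0],P.min(0),P.max(0))
```

```text
scene ring [ 639. -103.    5.]
scene ringL [ 622. -144.   11.]
scene ringR [670. -70.   8.]
scene bar [364. -14.   0.]
scene deep [608. 185. 129.]
scene deepin [609. 186. 117.]
scene shal [551. 314. 123.]
scene bottle [ 529. -372.  121.]
scene rackA [587. 366. 171.]
scene rackB [709. 130.  11.]
scene footA [638. 392.  11.]
scene footB [748. 143.  11.]
scene plateA [ 685. -144.    6.]
scene plateB [704. -74.   0.]
442
rackbar [640.30609791 200.06757149 176.61050282] [ 0.16146951 -0.98674608 -0.01611749] [ 540.73121524 -346.48785838  155.09938914] [705.04564526 380.80207384 184.79925972]
side ring [ 643. -112.    7.]
side bar [473. -98. 168.]
side deep [640. 191. 134.]
side shal [567. 321. 127.]
side plateA [ 681. -157.    7.]
side plateB [700. -73.   1.]
side plateC [ 464. -114.    7.]
153
rackbar [639.13640034 194.81178996 177.26765064] [ 0.20915296 -0.97773304 -0.01712158] [ 572.88601363 -309.55688535  155.10202943] [703.99597452 376.2251429  184.96704391]
```

Run:
```python
from h import *
np.set_printoptions(suppress=True,precision=2)
q=[0,.70711,.70711,0]
for n,p in dict(rack=[570,230,400],stand=[560,-90,400]).items():
    while 1:
        try: bot.move_to(p,q);break
        except bot.MotionError as e: print(p,e);p[2]-=30
    bot.dwell(.3)
    c=cam('wrist');W=cloud(c);print(n,c['f'],c['o'],c['mount'],bot.read_state()['clock'])
    cv2.imwrite(f'pics/w_{n}.png',c['image']);np.savez(f'pics/w_{n}.npz',W=W,im=c['image'],Rm=c['Rm'],o=c['o'],f=c['f'],c=[c['cx'],c['cy']])
a=cv2.imread('pics/w_rack.png');b=cv2.imread('pics/w_stand.png')
```

```text
rack 369.6615981455436 [568.98 301.44 559.83] [[   0.     -0.96   -0.28   71.98]
 [   1.      0.      0.     -1.28]
 [  -0.     -0.28    0.96 -160.09]
 [   0.      0.      0.      1.  ]] 1.5917
stand 369.6615981455436 [558.83 -17.42 560.  ] [[   0.     -0.96   -0.28   71.98]
 [   1.      0.      0.     -1.28]
 [  -0.     -0.28    0.96 -160.09]
 [   0.      0.      0.      1.  ]] 3.1583
```

View pics/w_rack.png

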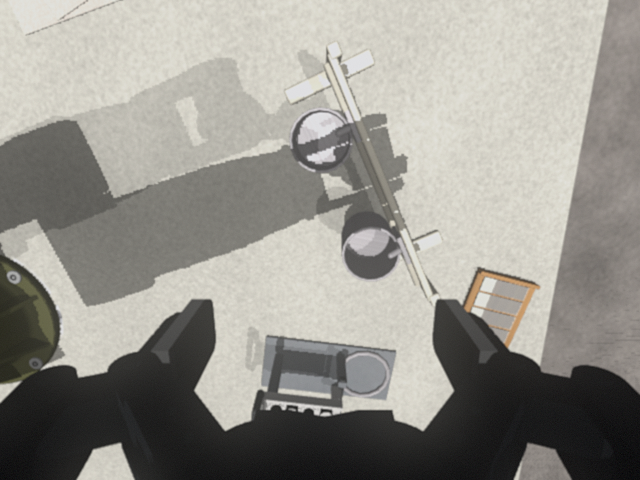

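View pics/w_stand.png

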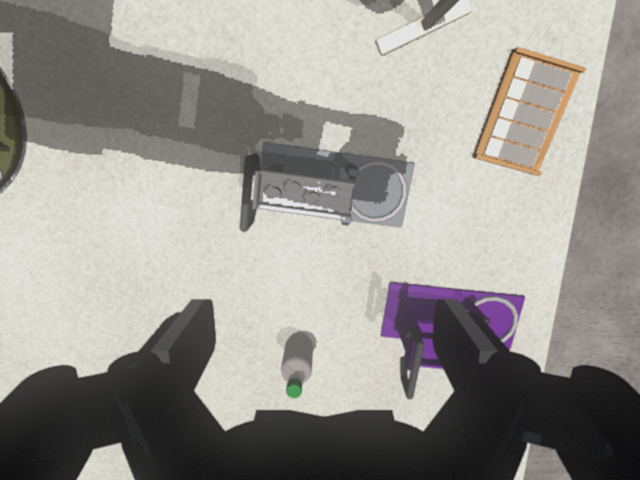

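Wrist rack view: shallow cup at (321,140), deep cup at (370,252), peg bar running from (333,50) to (435,300). Stand view: ring centre (377,191), push bar (250,192), tray floor with stoppers between.

```bash
cat >> h.py <<'E'
from scipy.optimize import least_squares
def circ(P,r=None):
    c0=P[:,:2].mean(0)
    f=lambda p:np.hypot(P[:,0]-p[0],P[:,1]-p[1])-(r or p[2])
    s=least_squares(f,[*c0,35],loss='soft_l1',f_scale=1.5); return s.x,np.abs(s.fun).mean()
def load(n): return np.load(f'pics/{n}.npz')
def plane(d,mask,z):
    v,u=np.nonzero(mask); r=np.stack([(u-d['c'][0])/d['f'],(v-d['c'][1])/d['f'],np.ones(len(u))],-1)@d['Rm'].T
    return d['o']+r*((z-d['o'][2])/r[:,2])[:,None]
E
python3 - <<'E'
from h import *
np.set_printoptions(suppress=True,precision=2)
d=load('w_rack');W=d['W'];z=W[...,2]
v,u=np.mgrid[:480,:640]
for nm,(uc,vc) in dict(deep=(370,252),shal=(321,140)).items():
    m=(np.hypot(u-uc,v-vc)<40)&(z>149)&(z<160)
    P=W[m];print(nm,m.sum(),circ(P),P[:,2].mean())
    m=(np.hypot(u-uc,v-vc)<60)&(z>161)&(z<190);P=W[m];print(' high',len(P))
m=(z>160)&(z<190)&(u>320)&(u<440)&(v>40)&(v<305)
P=W[m];c=P.mean(0);vt=np.linalg.svd(P-c,full_matrices=False)[2];print('rackbar',len(P),c,vt[0],P.min(0),P.max(0))
x=(P-c)@vt[0]; print(x.min(),x.max())
vis=d['im'].copy();vis[m]=(0,0,255)
m=(z>149)&(z<160);vis[m]=(0,255,0)
d=load('w_stand');W=d['W'];z=W[...,2]; im=d['im'].astype(int)
reg=(u>235)&(u<420)&(v>130)&(v<240)
m=reg&(z>3.5)&(z<9);P=W[m][:,:2].astype(np.float32);print('plate',len(P),cv2.minAreaRect(P))
m2=reg&(z>9.5)&(z<14)&(u>340);P=W[m2];print('ring',len(P),circ(P),circ(P,40.5))
m3=reg&(z>150)&(z<172);P=W[m3];c=P.mean(0);vt=np.linalg.svd(P-c,full_matrices=False)[2];print('bar',len(P),c,vt[0],P.min(0),P.max(0))
m4=reg&(z>116)&(z<130);P=W[m4];print('tray',len(P),cv2.minAreaRect(P[:,:2].astype(np.float32)))
vis2=d['im'].copy()
for mm,cc in((m,(0,255,255)),(m2,(0,0,255)),(m3,(255,0,0)),(m4,(0,255,0))): vis2[mm]=cc
o=np.hstack([cv2.resize(vis[30:310,260:460],None,fx=2,fy=2),cv2.resize(vis2[120:400,230:430][:130],(400,260)).repeat(1,0) if 0 else cv2.copyMakeBorder(cv2.resize(vis2[120:250,230:430],None,fx=2,fy=2),0,300,0,0,0)])
cv2.imwrite('pics/m.png',o)
E
```

```text
deep 554 (array([622.83, 164.1 ,  32.22]), np.float64(0.9737855430955404)) 153.3975018813255
 high 1018
shal 584 (array([565.32, 291.01,  32.09]), np.float64(0.8254043805835943)) 153.82247581461408
 high 1064
rackbar 3121 [624.81 256.88 179.  ] [ 0.41 -0.91 -0.  ] [571.1  111.84 160.21] [698.45 381.09 185.96]
-132.52720915469644 159.26287627976163
plate 5274 ((572.3770141601562, -104.39813232421875), (240.96861267089844, 145.37124633789062), 0.9122335314750671)
ring 678 (array([ 636.16, -104.95,   42.39]), np.float64(2.0837563518684044)) (array([ 637.34, -105.14,   35.  ]), np.float64(2.473675299699501))
bar 742 [476.18 -81.38 166.91] [-0.13 -0.99  0.01] [ 465.7  -124.23  150.45] [485.11 -42.08 170.61]
tray 1010 ((532.3974609375, -89.2000961303711), (76.58733367919922, 120.42404174804688), 81.53211975097656)
```

View pics/m.png

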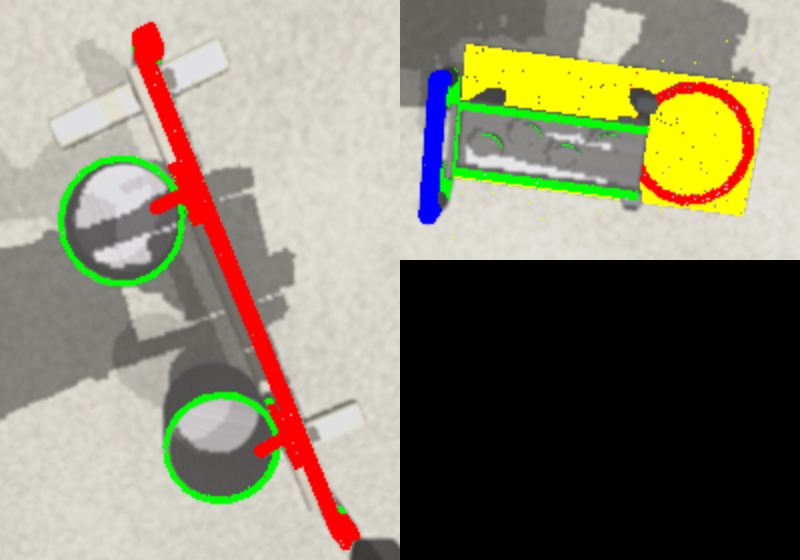

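```bash
cat >> h.py <<'E'
def down(yaw):  # tool down, closing axis (tool y) along world yaw
    c,s=np.cos(yaw),np.sin(yaw); return quat(np.array([[-s,c,0],[c,s,0],[0,0,-1.]]))
def big(m):
    n,l,st,_=cv2.connectedComponentsWithStats(m.astype(np.uint8),connectivity=8); return l==1+np.argmax(st[1:,4])
def st(): 
    s=bot.read_state(); print('t %.1f'%s['clock'],s['ee_pos'].round(1),'F',s['ft_force'].round(1),'w %.1f g %.1f'%(s['grip_width'],s['grip_force']))
E
python3 - <<'E'
from h import *
np.set_printoptions(suppress=True,precision=3)
d=load('w_stand');W=d['W'];z=W[...,2];v,u=np.mgrid[:480,:640]
reg=(u>235)&(u<420)&(v>130)&(v<240)
k=np.ones((3,3),np.uint8)
m=big(cv2.morphologyEx((reg&(z>3.5)&(z<9)).astype(np.uint8),cv2.MORPH_OPEN,k));print('plate',cv2.minAreaRect(W[m][:,:2].astype(np.float32)))
m=big(reg&(z>9.5)&(z<14)&(u>340));print('ring',m.sum(),circ(W[m]))
m=big(reg&(z>150)&(z<172));print('bar',cv2.minAreaRect(W[m][:,:2].astype(np.float32)))
C=np.array([622.83,164.1]);S=np.array([565.32,291.01]);y=(S-C)/np.linalg.norm(S-C);x=np.array([y[1],-y[0]]);yaw=np.arctan2(x[1],x[0]);print('rack yaw',yaw)
p=C-32.5*x
bot.move_gripper(40); 
bot.move_to([*p,205],down(yaw)); bot.dwell(.2);st()
hit=bot.servo_line([*p,144],speed=80,until_force=6);print('hit',hit);st()
if not hit:
    bot.move_gripper(0,30);st()
c=cam('wrist');cv2.imwrite('pics/grasp.png',c['image'])
E
```

```text
plate ((553.9974365234375, -64.107666015625), (40.062255859375, 175.33575439453125), 82.33280181884766)
ring 672 (array([ 636.233, -104.983,   42.345]), np.float64(1.9345330055345864))
bar ((475.2084045410156, -83.1204833984375), (82.74872589111328, 10.153229713439941), 82.48109436035156)
rack yaw 0.42547517355327613
t 5.1 [593.7 149.8 205.8] F [-0.7 -0.5  0.2] w 39.9 g 0.0
hit False
t 6.0 [593.5 150.7 144.6] F [0.3 0.7 0.4] w 40.5 g 0.0
t 6.4 [593.2 150.7 144.1] F [-0.5  0.6  0.2] w 0.1 g 0.0
```

View pics/grasp.png

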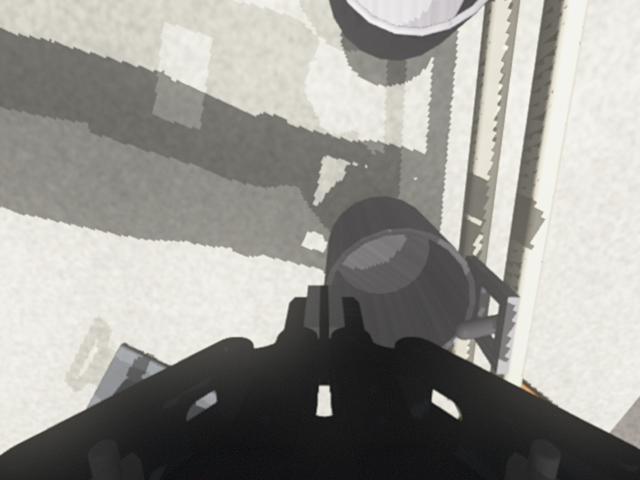

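The fingers closed empty at (322,300), next to the cup's left wall; the cup rim (centre ~(403,290)) is intact on its peg. Measure the rim again from here.

Run:
```python
from h import *
np.set_printoptions(suppress=True,precision=2)
bot.move_gripper(40)
p=bot.read_state()['ee_pos'];bot.servo_line([p[0],p[1],230],speed=120);bot.dwell(.2)
c=cam('wrist');W=cloud(c);z=W[...,2];cv2.imwrite('pics/re.png',c['image'])
v,u=np.mgrid[:480,:640]
C=np.array([622.8,164.1]);r=np.hypot(W[...,0]-C[0],W[...,1]-C[1])
for lo,hi in((147,151),(150,154),(153,157),(157,161)):
    m=(r<48)&(z>lo)&(z<hi); P=W[m]
    if len(P)>30: print(lo,len(P),circ(P),P[:,2].mean())
for n in('side','scene'):
    d=load(n);W=d['W'];z=W[...,2];r=np.hypot(W[...,0]-C[0],W[...,1]-C[1]);m=(r<60)&(z>145)&(z<160);P=W[m]
    if len(P)>10:print(n,len(P),circ(P,33),P.mean(0))
vis=c['image'];m=(np.hypot(cloud(c)[...,0]-C[0],cloud(c)[...,1]-C[1])<48)&(cloud(c)[...,2]>149)&(cloud(c)[...,2]<159);vis[m]=(0,255,0);cv2.imwrite('pics/re.png',vis)
st()
```

```text
147 336 (array([622.43, 165.07,  32.22]), np.float64(0.7668830958673597)) 149.01786533682298
150 889 (array([622.5 , 164.  ,  31.97]), np.float64(0.9575422708866795)) 152.64275703344921
153 1000 (array([622.88, 163.77,  32.15]), np.float64(0.8889839177750313)) 154.41062700130746
157 153 (array([228022.25, 103166.16, 249604.97]), np.float64(1.2222814756149603)) 159.24344823627197
side 283 (array([625.23, 160.91,  35.  ]), np.float64(1.5156959277278952)) [628.9  163.24 151.36]
scene 170 (array([628.66, 161.2 ,  35.  ]), np.float64(1.3635215287137454)) [627.29 155.68 150.39]
t 8.1 [593.1 150.6 229.4] F [ 0.4 -0.1 -0.6] w 40.0 g 0.0
```

View pics/re.png

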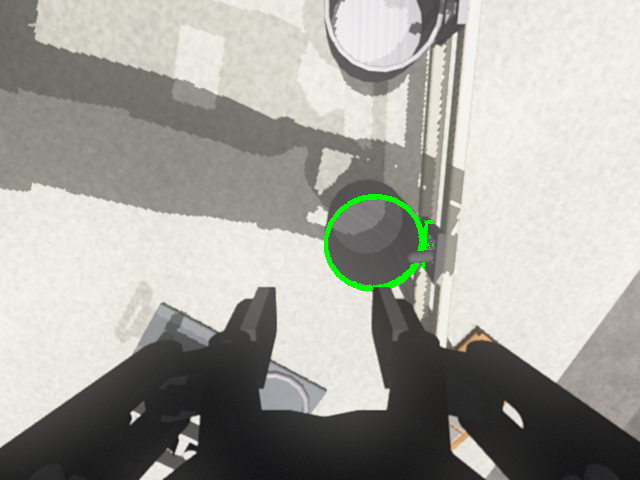

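The rim (green) is confirmed at (622.7,164); at 40 mm opening the jaw tips are at (262,290) and (385,290). I'll check where the tips really lie from the depth.

Run:
```python
from h import *
np.set_printoptions(suppress=True,precision=1)
print(bot.tip_reach)
for w in(40,0):
    bot.move_gripper(w)
    s=bot.read_state();c=cam('wrist');W=cloud(c);T=(W-s['ee_pos'])@rot(s['tool_rot'])
    m=(T[...,2]>-70)&(T[...,2]<40)&(abs(T[...,0])<40)&(abs(T[...,1])<70)
    P=T[m];print(w,s['grip_width'],len(P),P[:,2].max())
    for a in range(-40,30,6):
        Q=P[(P[:,2]>a)&(P[:,2]<=a+6)]
        if len(Q):print(a,len(Q),'x',Q[:,0].min(),Q[:,0].max(),'y',np.percentile(Q[:,1],[0,25,75,100]))
```

```text
19.0
40 39.61343776231282 8384 -18.253400251740036
-40 769 x -9.698968267001792 13.014965322980215 y [-34.3 -23.3  21.8  33.1]
-34 673 x -9.768290429225607 13.163661725245275 y [-34.5 -23.2  21.8  32.7]
-28 419 x -9.542242153594103 12.950415317402497 y [-33.1 -20.9  19.4  31.4]
-22 84 x -8.897139770949728 11.066168296156718 y [-20.9 -20.8  19.2  19.4]
0 -0.48279095147892176 7806 -19.542793609693437
-40 524 x 7.632407483225429 13.137506684343542 y [-14.3  -7.9   6.3  12.8]
-34 472 x 7.50187696331134 13.001835807555834 y [-14.2  -8.    6.5  12.8]
-28 316 x 7.632091970974394 13.039885242689174 y [-13.9  -5.8   4.6  12.4]
-22 41 x 11.44605870222284 12.45952794615272 y [-7.1 -4.2  2.3  5.5]
```

The depth shows the fingertips ~19 mm *behind* the reported TCP (tool z ≈ -19), contrary to the sheet. That explains the empty close, since the tips were above the rim. I'll go 31 mm deeper, which is safe under either reading.

Run:
```python
from h import *
np.set_printoptions(suppress=True,precision=2)
yaw=.4255;x=np.array([np.cos(yaw),np.sin(yaw)]);C=np.array([622.7,164.])
p=C-32.5*x
bot.move_gripper(34)
hit=bot.servo_line([*p,113],speed=110,until_force=6);print('hit',hit);st()
if not hit:
    bot.move_gripper(0,40);st()
    if bot.read_state()['grip_width']>1:
        z0=bot.read_state()['ee_pos'][2]
        bot.servo_line([*p,113+5.5],speed=25);st()
        p2=p-50*x; bot.servo_line([*p2,113+5.5+50*np.tan(np.radians(20))],speed=50);st()
        bot.servo_line([*p2,195],speed=120)
        bot.dwell(.2);st()
        s=bot.read_state();c=cam('wrist');W=cloud(c);T=(W-s['ee_pos'])@rot(s['tool_rot']);np.savez('pics/held.npz',T=T,im=c['image'])
        cv2.imwrite('pics/held.png',c['image'])
        m=(abs(T[...,2]+41)<6)&(np.hypot(T[...,0],T[...,1]-32)<45)&(T[...,1]>16); print(m.sum(),circ(T[m]),T[m][:,2].mean())
```

```text
hit False
t 10.5 [593.4 150.6 113.8] F [ 0.5  0.8 -0.9] w 33.8 g 0.0
t 10.9 [594.4 150.5 114.3] F [ 6.7 -0.6  5.3] w 3.2 g 34.2
t 11.2 [592.8 150.6 118.3] F [ 0.2 -0.3 -1.5] w 2.8 g 44.2
t 12.5 [547.7 130.  136.6] F [-0.  -0.1 -0.4] w 2.7 g 44.2
t 13.3 [547.3 129.9 194.1] F [ 0.5 -0.6 -0.4] w 2.7 g 44.3
4159 (array([ 0.85, 32.  , 32.87]), np.float64(1.8076131207205817)) -40.04560902149553
```

View pics/held.png

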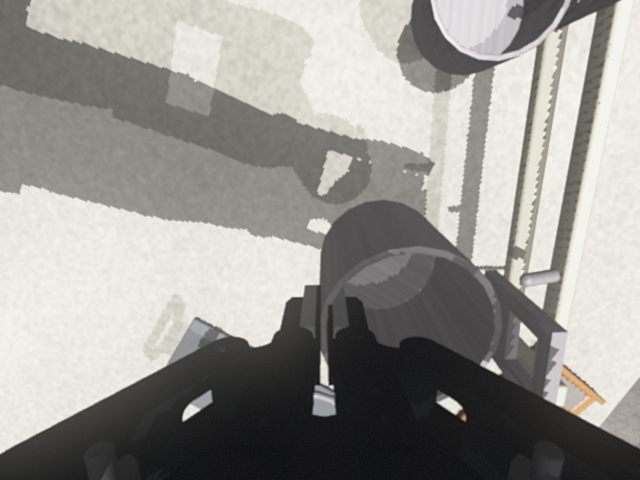

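Run:
```python
from h import *
np.set_printoptions(suppress=True,precision=2)
d=np.load('pics/held.npz');T=d['T']
m=(np.hypot(T[...,0],T[...,1]-32)<36)&(np.hypot(T[...,0],T[...,1]-32)>29)&(abs(T[...,2]+41)<8)&(T[...,1]>18)
P=T[m];A=np.c_[P[:,:2],np.ones(len(P))]
for _ in range(3):
    co=np.linalg.lstsq(A,P[:,2],rcond=None)[0];r=abs(P[:,2]-A@co);k=r<2.5;P,A=P[k],A[k]
print('rim plane',co,len(P),circ(P))
d=load('w_stand');W=d['W'];z=W[...,2];v,u=np.mgrid[:480,:640]
m=big((u>340)&(u<420)&(v>130)&(v<240)&(z>9.5)&(z<14));Q=W[m];c,_=circ(Q)
a=np.radians(-7.5);R2=np.array([[np.cos(a),np.sin(a)],[-np.sin(a),np.cos(a)]])
L=(Q[:,:2]-c[:2])@R2.T;L=L[L[:,0]>-30]
print('ring front part',circ(L)[0],'shift; angles r'); 
th=np.degrees(np.arctan2(L[:,1],L[:,0]));r=np.hypot(*L.T)
for t in range(-180,180,30):
    k=(th>=t)&(th<t+30)
    if k.any():print(t,k.sum(),np.percentile(r[k],[2,50,98]))
```

```text
rim plane [ -0.03  -0.05 -36.62] 2353 (array([ 0.86, 30.7 , 32.73]), np.float64(1.1284552931551992))
ring front part [ 0.1  -0.02 42.28] shift; angles r
-150 36 [38.53 41.68 46.09]
-120 66 [38.88 42.9  46.39]
-90 64 [38.61 41.96 46.28]
-60 66 [38.46 42.26 46.07]
-30 74 [39.05 42.45 46.55]
0 79 [38.29 42.21 46.2 ]
30 76 [38.39 42.32 45.85]
60 78 [38.45 42.44 45.87]
90 72 [38.13 42.4  45.69]
120 34 [38.49 41.79 45.34]
```

Cup held and off the peg; rim centre at about (415,300), tab intact on the far side; shallow cup still hangs (top). The cup leans ~3° in the jaws, so I'll tilt the tool to level it and place it with the tab towards the stand's +y.

Run:
```python
from h import *
np.set_printoptions(suppress=True,precision=2)
ring=np.array([636.2,-105.]);yaw=np.radians(82.5)
c,s=np.cos(yaw),np.sin(yaw);R0=np.array([[-s,c,0],[c,s,0],[0,0,-1.]])
Rn=R0@R.from_euler('x',.05).as_matrix();q=quat(Rn)
off=Rn@np.array([.9,32,-38]);tc=ring-off[:2];print('tcp',tc,off)
p=bot.read_state()['ee_pos'];bot.servo_line([p[0],p[1],215],speed=100)
bot.move_to([*tc,215],q);bot.dwell(.2);st()
bot.servo_line([*tc,80],speed=100);bot.dwell(.2)
s_=bot.read_state();cc=cam('wrist');W=cloud(cc);T=(W-s_['ee_pos'])@rot(s_['tool_rot'])
m=(np.hypot(T[...,0],T[...,1]-32)<37)&(np.hypot(T[...,0],T[...,1]-32)>28)&(abs(T[...,2]+40)<6)&(T[...,1]>18)
P=W[m];A=np.c_[P[:,:2]-ring,np.ones(len(P))]
for _ in range(3):
    co=np.linalg.lstsq(A,P[:,2],rcond=None)[0];k=abs(P[:,2]-A@co)<2.5;P,A=P[k],A[k]
print('rim plane',co,circ(P));cv2.imwrite('pics/over.png',cc['image'])
hit=bot.servo_line([*tc,40],speed=25,until_force=5);print('hit',hit);st()
```

```text
tcp [ 632.67 -138.69] [ 3.53 33.69 36.35]
t 15.2 [ 632.7 -138.   215.1] F [ 0.3  0.2 -1.4] w 2.5 g 44.3
rim plane [ -0.03  -0.02 117.1 ] (array([ 636.28, -104.71,   32.52]), np.float64(1.1124266592760654))
hit True
t 18.0 [ 632.5 -139.2   50. ] F [-0.7 -1.8  3.9] w 2.8 g 45.2
```

Run:
```python
from h import *
np.set_printoptions(suppress=True,precision=2)
bot.move_gripper(24);st()
p=bot.read_state()['ee_pos'];bot.servo_line([p[0],p[1],200],speed=100);bot.dwell(.1);st()
bot.move_to([590,-150,330],down(0));bot.dwell(.2)
c=cam('wrist');W=cloud(c);z=W[...,2]
ring=[636.2,-105];r=np.hypot(W[...,0]-ring[0],W[...,1]-ring[1])
m=(r<42)&(z>80)&(z<92);P=W[m];A=np.c_[P[:,:2]-ring,np.ones(len(P))]
print('rim',len(P),circ(P),np.linalg.lstsq(A,P[:,2],rcond=None)[0])
m=(r<50)&(z>100);print('tab',W[m].mean(0))
m=big((z>150)&(z<173)&(W[...,0]<500)&(W[...,0]>440)&(abs(W[...,1]+83)<50));print('bar',m.sum(),cv2.minAreaRect(W[m][:,:2].astype(np.float32)),W[m][:,2].max())
cv2.imwrite('pics/placed.png',c['image']);st()
```

```text
t 18.4 [ 632.1 -138.5   49.4] F [-0.1  0.6 -0.2] w 23.6 g 0.0
t 20.1 [ 631.9 -138.5  199.5] F [-0.3 -0.2  0.6] w 24.0 g 0.0
rim 650 (array([ 633.4 , -108.13,   32.14]), np.float64(0.9888087586122427)) [-0.    0.01 85.91]
tab [ 621.73 -136.78  415.43]
bar 1323 ((475.3477478027344, -83.54377746582031), (83.459716796875, 10.409911155700684), 82.6334228515625) 171.00331365307738
t 21.6 [ 590.1 -150.   329.7] F [-0.4  0.6  0.4] w 24.1 g 0.0
```

View pics/placed.png

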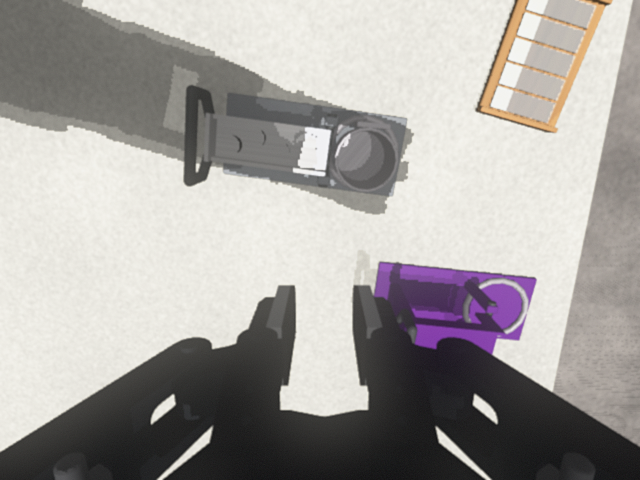

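The cup stands level in the ring at about (363,155), with its rim at z 86 and the tab on the +y side, clear of the tray. The bar is at (198,135). Now straddle the bar and lead it along its arc.

```bash
cat > tip.py <<'E'
from h import *
ring=np.array([636.2,-105.]);a=np.radians(-7.5);X=np.array([np.cos(a),np.sin(a)])
D=33.
def tcp(th,dz=0):
    x=-45-118*np.cos(th)+85*np.sin(th);z=78+118*np.sin(th)+85*np.cos(th)
    return [*(ring+X*(x+.6)),z-D-2+dz]
E
python3 - <<'E'
from tip import *
q=down(a)
bot.move_to(tcp(0,90),q);bot.dwell(.15);st()
hit=bot.servo_line(tcp(0),speed=80,until_force=5);print('hit',hit);st()
if not hit:
    bot.move_gripper(14,20);st()
    for th in np.linspace(0,.98,11)[1:]:
        bot.servo_line(tcp(th),speed=45)
        if th in(.392,):st()
    bot.dwell(1.0);st()
    c=cam('side');cv2.imwrite('pics/tip.png',cv2.resize(c['image'][150:350,200:400],None,fx=3,fy=3))
E
```

```text
t 22.5 [476.3 -84.4 218.8] F [-0.3  0.2  1. ] w 24.2 g 0.0
hit False
t 23.8 [475.4 -83.9 128.5] F [-0.4  0.1  0. ] w 24.1 g 0.0
t 24.0 [475.3 -83.8 128.2] F [-0.6 -0.6  0.3] w 13.8 g 0.0
t 25.9 [516.2 -89.2 166.7] F [-3.3  0.4  2.3] w 13.7 g 1.8
t 29.7 [597.  -99.8 188.4] F [-0.1 -0.2  0.5] w 14.0 g 0.1
```

View pics/tip.png

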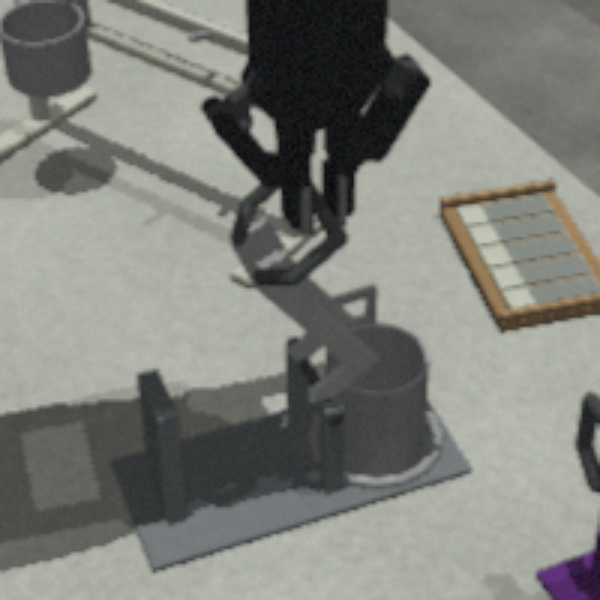

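The tray is fully tipped with its lip over the cup at about (350,365), and it looks empty. Bring it back down, release and check.

Run:
```python
from tip import *
np.set_printoptions(suppress=True,precision=2)
for th in np.linspace(.98,0,11)[1:]: bot.servo_line(tcp(th),speed=60)
bot.dwell(.3);st()
bot.move_gripper(26);bot.servo_line(tcp(0,110),speed=100);st()
bot.move_to([600,-175,330],down(0));bot.dwell(.3)
c=cam('wrist');W=cloud(c);z=W[...,2]
r=np.hypot(W[...,0]-ring[0],W[...,1]-ring[1]);m=(r<42)&(z>80)&(z<92);print('rim',circ(W[m]),W[m][:,2].mean())
L=(W[...,:2]-ring)@np.array([[X[0],-X[1]],[X[1],X[0]]])
m=(L[...,0]>-155)&(L[...,0]<-50)&(abs(L[...,1])<14);print('tray floor z pct',np.nanpercentile(z[m],[1,10,50,90,99]))
m=big((z>150)&(z<173)&(abs(W[...,0]-475)<30)&(abs(W[...,1]+83)<50));print('bar',W[m].mean(0))
g=c['image'];ys,xs=np.nonzero((r<60));y0,x0=int(ys.mean()),int(xs.mean())
cv2.imwrite('pics/cup.png',cv2.convertScaleAbs(cv2.resize(g[max(0,y0-70):y0+70,x0-180:x0+60],(800,466)),alpha=1.6));st()
```

```text
t 33.9 [475.3 -83.9 128.1] F [ 0.2 -0.6  0.1] w 14.2 g 0.0
t 35.4 [475.  -83.8 237.4] F [ 0.4 -0.   0.4] w 26.1 g 0.0
rim (array([ 633.56, -108.17,   32.21]), np.float64(1.084502291867235)) 86.15504353448553
tray floor z pct [106.77 107.53 108.56 109.56 110.41]
bar [476.81 -82.14 166.31]
t 36.5 [ 599.8 -174.6  330.1] F [-0.8 -0.1  0. ] w 25.9 g 0.0
```

View pics/cup.png

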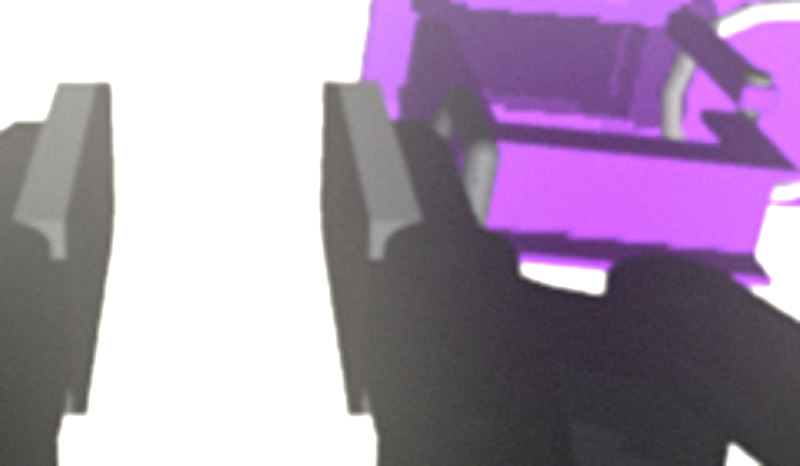

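The crop missed the cup: it shows only the jaws and the purple look-alike at (620,130). That makes 11 viewed, one over the limit of 10, so I'll view no more and check numerically. The tray floor is flat at z 108, so the tray is empty, and the bar is back at z 166.

Run:
```python
from tip import *
np.set_printoptions(suppress=True,precision=1)
C=np.array([633.5,-108.2])
def rep(W,im,n):
    z=W[...,2];r=np.hypot(W[...,0]-C[0],W[...,1]-C[1])
    m=(r<27)&(z<80)&(z>0);print(n,'inside cup n',m.sum(),'z pct',np.nanpercentile(z[m],[1,10,30,50,70,90,99]) if m.any() else '')
    if n=='over': print(' dark px',(im[m].max(-1)<45).sum(), np.bincount((z[m]//5).astype(int)))
    m=(r>50)&(r<260)&(z>9)&(z<40)&(im.max(-1)<60)
    k,l,s,ce=cv2.connectedComponentsWithStats(m.astype(np.uint8))
    for i in range(1,k):
        if s[i,4]>15: print('  dark',s[i],np.nanmedian(W[l==i],0))
for n in('side','scene'):
    c=cam(n);rep(cloud(c),c['image'],n)
# straight look down into the cup
bot.move_to([C[0],C[1]-72+30,330],down(0));bot.dwell(.3);c=cam('wrist');rep(cloud(c),c['image'],'over')
cv2.imwrite('pics/over2.png',c['image']);st()
```

```text
side inside cup n 4 z pct [33.  41.1 59.3 67.3 72.5 74.1 74.8]
  dark [296 281   4  12  39] [592.5 -73.1  24.4]
  dark [249 300  14  26 130] [ 485.4 -107.4   24.2]
  dark [307 302   7  12  54] [ 585.7 -135.3   26.5]
  dark [439 319   8   9  48] [ 790.4 -291.1   19.9]
  dark [396 337  22  28 222] [ 681.7 -314.1   25.1]
scene inside cup n 239 z pct [ 7.9 11.1 25.5 40.7 57.  73.  79.4]
over inside cup n 1444 z pct [ 8.8  9.7 10.5 11.2 22.4 28.9 41.4]
 dark px 0 [  0 239 753   3  76 295  48   9  15   6]
t 37.3 [ 633.2 -150.6  330.3] F [-0.4 -0.2  0.2] w 26.2 g 0.0
```

Run:
```python
from tip import *
np.set_printoptions(suppress=True,precision=1)
c=cam('wrist');W=cloud(c);z=W[...,2];im=c['image'].max(-1)
C=np.array([633.5,-108.2])
i=((W[...,0]-C[0])//3.0);j=((W[...,1]-C[1])//3.0)
for name,A in(('z',z),('gray',im)):
    print(name)
    for b in range(11,-12,-1):
        row=''
        for a_ in range(-11,11):
            m=(i==a_)&(j==b)&(z<79)
            row+='%4d'%np.median(A[m]) if m.any() else '   .'
        print(row)
# anything loose near the stand, 9..40 mm high, from all views, excluding purple
for n in('side','scene'):
    c=cam(n);V=cloud(c);hsv=cv2.cvtColor(c['image'],cv2.COLOR_BGR2HSV)
    m=(V[...,2]>8)&(V[...,2]<35)&(np.hypot(V[...,0]-580,V[...,1]+100)<220)&~((hsv[...,1]>60))&(V[...,1]<90)&(V[...,1]>-250)
    k,l,s,ce=cv2.connectedComponentsWithStats(m.astype(np.uint8))
    for t in range(1,k):
        if s[t,4]>15: print(n,s[t],np.nanmedian(V[l==t],0))
```

```text
z
  38  11  12  12  10   6   7   7   6   6   .   .   .   .   .   .   .   .   .  11  11  11
  11  12  12   6   6   7   5   5   .   .  40  11  40   .   7   8   7   6   6   6   8  12
  13  12  10   6   6   .   .  11  11  10  23  24  11  11  10  58   .   7   7   6   6   8
  12   9   6   5   .  11  10  11  10  18  26  27  28  26  11  10  10  39   .   7   6   6
  11   7   .  53  11  10  10  11  10  24  26  27  28  26  25  11  10  10  44   .   8   6
   9   .   .  11  10  10  10  11  23  26  28  28  28  26  23  10  10  10  12  28   .   6
   9   .  40  10  10  10  11  24  27  28  29  29  27  26  16  10  10  11  10  30   .   .
   .  37  10  10  10  10  10  10  19  29  29  30  27  24  11  10  10  10  10  10  43   .
   .  38   9  10  10  10  10  10  10  10  30  29  27  25  10   9  10  11  10  10  29   .
   .  15  11  10  10  11  10  10  10  11  10  11  25  11  11  10  10  11  16  10  10  50
  46  12  10  10  11  10  10  10  10  11  10  10  23  27  11  29  28  28  25  10  10  45
  37  11  10  10  10  10  10  10  11  11  10  10  22  28  29  29  29  28  24  10  10  49
  38  10  10  10  10  11  10  
[... 2833 characters left out ...]
 .   .   .  94  94  95 104 108 111 109 110 109  94  93  92   .   .   .   .   .
 110   .   .   .   .   .   .   .  95  95  96  95  95  94   .   .   .   .   .   .   . 121
side [280 238  11   6  24] [645.2  86.6  10.3]
side [318 277  15   3  33] [652.4 -84.   31.4]
side [291 283  60  37 664] [ 615.2 -136.4   13.7]
side [246 300  21  28 146] [ 486.  -105.6   15.6]
side [239 302   8   7  19] [479.5 -48.1   8.4]
side [270 306   7   9  17] [528.  -90.3   8.4]
side [294 310   5  14  26] [ 560.2 -124.4    8.6]
scene [259 233  15   9  73] [498.8 -99.1  18.9]
scene [355 234   8   7  24] [648.5  86.4  10.7]
scene [287 260  21  10 139] [615.1 -93.9  21.5]
scene [277 265  44  30 433] [ 662.1 -130.8   12.7]
```

Only two stoppers (lying down) are in the cup, so I need to find the other two.

Run:
```python
from tip import *
np.set_printoptions(suppress=True,precision=1)
bot.move_to([480,100,330],down(0));bot.dwell(.2)
# before/after difference in the fixed views
for n in('side','scene'):
    c=cam(n);cv2.imwrite(f'pics/{n}_2.png',c['image']);W=cloud(c);d=load(n);W0=d['W']
    dep=np.linalg.norm(W-d['o'],axis=-1)-np.linalg.norm(W0-d['o'],axis=-1)
    m=(dep<-6)&(W[...,2]>6)&(W[...,2]<140)&(W[...,0]>250)
    k,l,s,ce=cv2.connectedComponentsWithStats(m.astype(np.uint8))
    for t in range(1,k):
        if s[t,4]>8: print(n,s[t],'P',np.nanmedian(W[l==t],0),'grey',np.median(c['image'][l==t],0))
# wrist: tray and surroundings
for p in([520,-150,330],[500,-60,330],[560,-230,330]):
    bot.move_to(p,down(0));bot.dwell(.25);c=cam('wrist');W=cloud(c);g=c['image']
    m=(g.max(-1)<82)&(W[...,2]<150)&(W[...,2]>3)&(c['depth']>250)
    k,l,s,ce=cv2.connectedComponentsWithStats(m.astype(np.uint8))
    for t in range(1,k):
        if s[t,4]>40:
            Q=W[l==t];q=np.nanmedian(Q,0);L=[(q[:2]-ring)@X,(q[:2]-ring)@[-X[1],X[0]]]
            print('w',p,s[t],'P',q,'stand',np.round(L),'z',np.nanpercentile(Q[:,2],[5,95]))
    np.savez('pics/w%d.npz'%p[0],W=W,im=g)
st()
```

```text
side [203   0   8   5  18] P [1162.4 1964.5   52.6] grey [92. 95. 80.]
side [213   0  17   9  31] P [1235.5 1964.3   25.4] grey [93. 96. 81.]
side [230   1  10   6  26] P [1317.1 1966.5   24.1] grey [93.  97.  81.5]
side [242   0   6   6  14] P [1376.  1966.3   30.1] grey [94.  97.5 82. ]
side [249   0   8   4  12] P [1425.3 1966.    24. ] grey [92. 95. 81.]
side [462   0  27  13  83] P [2391.2 1247.4   36.6] grey [87. 90. 76.]
side [495   0   4   4   9] P [2392.2 1135.8   85.8] grey [86. 88. 76.]
side [504   0   7   4  11] P [2392.1 1073.8  101. ] grey [82. 85. 72.]
side [518   0   6   3  10] P [2388.9  991.5  122.1] grey [85.5 88.5 74. ]
side [520   1  15  11  35] P [2392.1  955.5  104.1] grey [84. 86. 73.]
side [456   2   5   5  15] P [2390.6 1393.2   16.5] grey [88. 91. 78.]
side [519   3  22  18  71] P [2392.1  916.    83.1] grey [86. 89. 75.]
side [540   2   5   5  10] P [2392.2  871.   135.3] grey [87.  90.5 76. ]
side [203   5   8   6  19] P [1155.3 1969.3   18.9] grey [92. 95. 81.]
side [490   5   7   5  12] P [2392.1 1153.9   60.7] grey [87. 91. 77.]
side [498   5   6   5  
[... 6228 characters left out ...]
] stand [-144.  -21.] z [23.4 98.4]
w [560, -230, 330] [390  81  17  17 207] P [ 646.5 -110.4   27.7] stand [11. -4.] z [23.9 30.4]
w [560, -230, 330] [342 102  14  10  49] P [ 583.3 -135.4   82. ] stand [-49. -37.] z [46. 84.]
w [560, -230, 330] [492 226  34  22 262] P [ 786.1 -281.8   48.1] stand [ 172. -156.] z [15.1 79.2]
w [560, -230, 330] [ 410  230   44   86 1178] P [ 676.2 -301.   110.5] stand [  65. -189.] z [ 27.5 142.2]
w [560, -230, 330] [455 251  82  13 329] P [ 769.3 -292.4  108.8] stand [ 156. -168.] z [ 81.4 116.2]
w [560, -230, 330] [448 287  80  12 221] P [ 737.3 -329.1  113.1] stand [ 129. -209.] z [108.9 117. ]
t 41.9 [ 560.1 -229.2  330.5] F [ 0.8 -0.3 -0.7] w 26.1 g 0.0
```

Run:
```python
from tip import *
np.set_printoptions(suppress=True,precision=1,linewidth=220)
for n in('w500','w560','w_stand'):
    d=load(n);W=d['W'];im=d['im'].max(-1);D=W[...,:2]-ring;L0=D@X;L1=D@np.array([-X[1],X[0]])
    print(n)
    for b in range(5,-6,-1):
        row=''
        for a_ in range(-30,-5):
            m=(L0//6==a_)&(L1//6==b);row+=' %3d/%-3d'%(np.median(W[...,2][m]),np.median(im[m])) if m.any() else '     .  '
        print(row)
for n in('side','scene'):
    c=cam(n);V=cloud(c);g=c['image'];sp=g.max(-1).astype(int)-g.min(-1)
    m=(g.max(-1)<75)&(sp<22)&(V[...,2]>7)&(V[...,2]<36)&(V[...,0]>100)&(V[...,0]<1000)&(abs(V[...,1])<800)
    k,l,s,ce=cv2.connectedComponentsWithStats(m.astype(np.uint8))
    for t in range(1,k):
        if s[t,4]>25: print(n,s[t],np.nanmedian(V[l==t],0))
```

```text
w500
 401/60  401/57  386/70  375/95  420/48  421/49    6/104   6/165 384/70    6/89    7/89  402/37  404/34  422/27  426/30    6/89    6/89    6/88    6/90    6/89    6/89   53/80   81/113  83/134   6/95 
 402/49  401/51  166/87  385/65  372/71    6/89    6/99    6/89  384/65    6/89    6/89  402/37  404/33  412/29  404/28    6/89    6/89    6/89    6/90    6/89    6/102  47/88   83/143  84/157     .  
 403/40  402/39  167/108 168/86  368/68   86/83   96/91  115/119 376/90  117/110 113/105 118/105 405/31  415/32  116/106 114/106 115/108 113/105 116/110 106/102 102/107 101/105  90/101  11/92      .  
 405/37  402/35  168/89  166/90  379/100 108/154 108/151   8/91  108/154   7/91   58/123   7/91    8/91    7/91    7/90    7/91    7/91   57/121   7/107   7/97    8/111   7/98    9/92   12/104  64/100
 408/42  400/39  167/90  165/93  108/154 108/154 108/154 107/154 108/154 107/154 107/154 108/155 107/154 107/154 108/155 107/154 107/154 108/153 108/153 107/151 107/237 107/241 107/239  11/103  83/145
   0/213     .   167/92  166/94  108/154 108/161 108/157 108/154 108/155 107/154 108/155 1
[... 5244 characters left out ...]
2 122/209 121/216 122/206 122/207 121/213 122/212 122/206 121/209 122/181 122/148 121/136  80/114   8/137
     .       .   167/103 164/91      .       .       .       .       .       .       .       .       .       .       .       .       .       .       .       .       .       .       .    82/131  12/138
side [ 81 138  28  23  73] [346.5 741.1   9.4]
side [ 242  282  101   55 1332] [ 555.6 -113.3    8.7]
side [334 307  12   6  27] [ 643.3 -155.9    8.1]
side [ 28 337  24  61 667] [109.1  -9.5  13.8]
scene [223 132  14  16  72] [109.7  43.3  12.4]
scene [497 170  49  21 100] [812.7 541.   26.5]
scene [260 232  15   9  61] [498.2 -98.9  21. ]
scene [  8 289  27  23 356] [ 269.1 -656.4   21.6]
```

Run:
```python
from tip import *
def mp(W,im,x0,x1,y0,y1,zl=(-5,70),s=8):
    D=W[...,:2]-ring;L0=D@X;L1=D@np.array([-X[1],X[0]]);z=W[...,2];ok=(z>zl[0])&(z<zl[1])
    for b in range(y1//s,y0//s-1,-1):
        row='%4d:'%(b*s)
        for a_ in range(x0//s,x1//s):
            m=ok&(L0//s==a_)&(L1//s==b);row+='%4d'%np.percentile(z[m],80) if m.any() else '   .'
        print(row)
for n in('side','scene'):
    c=cam(n);print(n);mp(cloud(c),c['image'],-184,64,-64,88)
d=load('w_stand');print('initial tray (z 100-135)');mp(d['W'],d['im'],-170,-40,-24,24,(100,140),6)
d=load('side');print('initial tray side');mp(d['W'],d['im'],-170,-40,-24,24,(100,150),6)
```

```text
side
  88:   2   2   1   2   1   3   .   .   .   .   .   .   .   .   .   .   .   .   .   .   .   .   .   .   .   .   .   .   .   .   .
  80:   1   2   1   1   2   0   .   .   .   .   .   .   .   .   .   .   .   .   .   .   .   .   .   .   .   .   .   .   .   .   .
  72:   2   1   1   1   2   1   .   .   1   0   1   1   2   1   2   0   0   2   1   .   .   .   .   .   .   .   .   .   .   .   .
  64:   1   2   2   0   1   0   .   .   1   1   1   0   1   1   1   1   1   2   2   .   .   .   .   .   .   .   .   .   .   .   .
  56:   2   1   1   2   1   1   .   .   1   1   2   2   1   2   1   1   1   2   1   .   .   .   .   .   .   .   .   .   .   .   .
  48:   2   2   4   0   2   .   .   .   4   2   2   3   2   3   3   3   3   0   .   .   .   .   .   .   .   .   .   .   .   .   .
  40:   1   6   7   7   7   .   .   6   7   7   7   8   8   6   7   7   7   8   .   .   .   .   .   .   .   .   .   .   .   .   0
  32:   2   6   8   7   7   .   .   8   7   8   7   8   6   7   8   7   8  45   .   8   6   .   .   .   .   .   .   .   .   .   1
  24:   1   5   8   8   6   .   .   7   7   9   6   8  
[... 5145 characters left out ...]
22 122 122 122 122 122 123 122 123 122 122
  12:   . 116 120   . 122 120 119 118 120 122 121 120 118 119 118 120 117 121 120 120 121 120
   6:   .   . 128   . 106 109 110 110 109   . 110 109 109 108 110 109 110   .   .   . 109 110
   0:   .   . 117   . 108   . 110 110 121   .   . 109 109 110 108 109 123 114   . 109 109 109
  -6:   .   . 127   . 117   .   . 110 120 121 123 118 114   .   . 109 109 122 122 119 109 109
 -12:   .   .   .   . 124 121   . 124 111 123 110   . 125 120 123 121   . 110 126   .   . 110
 -18:   .   .   .   .   . 126 125 120   .   .   .   .   . 125 124 125   .   .   .   .   .   .
 -24:   . 118   . 116 121 121 121 121 122 121 122 121 121 120 121 121 122 121 122 120 120 120
```

Seen straight from above, even the four stoppers in the initial tray barely show in the depth: their top faces read as floor. So upright stoppers are hard to see from directly overhead. I'll look into the cup obliquely from two sides.

Run:
```python
from tip import *
C=np.array([633.5,-108.2])
def tray(W):
    D=W[...,:2]-ring;L0=D@X;L1=D@np.array([-X[1],X[0]]);z=W[...,2]
    return ((L0>-158)&(L0<-50)&(abs(L1)<15)&(z>112)&(z<135)).sum()
d=load('side');c=cam('side');print('tray pts above floor: side before/after',tray(d['W']),tray(cloud(c)))
for p in([440,-150,240],[600,-190,240],[735,-150,240]):
    try: bot.move_to(p,down(0))
    except bot.MotionError as e: print(p,e);continue
    bot.dwell(.25);c=cam('wrist');W=cloud(c);z=W[...,2];im=c['image'].max(-1)
    print(p,'tray',tray(W))
    m=(np.hypot(W[...,0]-C[0],W[...,1]-C[1])<29.5)&(z<78)&(z>0)
    ys,xs=np.nonzero(m);print('n',m.sum(),'z hist/5',np.bincount((z[m]//5).astype(int)))
    y0,y1,x0,x1=ys.min(),ys.max(),xs.min(),xs.max();st_=max(1,(x1-x0)//36)
    for y in range(y0,y1,st_*2):
        print(''.join(('%3d'%z[y,x] if im[y,x]>=80 else '*%2d'%z[y,x]) if m[y,x] else '  .' for x in range(x0,x1,st_)))
st()
```

```text
tray pts above floor: side before/after 183 18
[440, -150, 240] tray 0
n 652 z hist/5 [  0  39 174   3  24 198  63  64  59  28]
  .  .  .  .  .  .  .  .  .  .  .  .  .  .  .  .  . 11  .  .  .  .  .
  .  .  .  .  .  .  .  .  .  .  .  .  .  .  . 10 10  9  .  .  .  .  .
  .  .  .  .  .  .  .  .  .  .  .  .  . 10 10  9 10 10  9 12  .  .  .
  .  .  .  .  .  .  .  .  .  .  . 11 10 11 11 10 10 11 10 10 10  .  .
  .  .  .  .  .  .  .  .  .  . 10 11 12 10 11 10 10 11 11  9 10  .  .
  .  .  .  .  .  .  .  . 28 10  9 10 10 10  9 10 10  9  9 12 11 11  .
  .  .  .  .  .  .  . 28 11  9 10 10 12  9 10 11 11 11 11 11  9 10 11
  .  .  .  .  .  . 10 12 10  9 10 11  9 10 11 10 11  9 11  9 10 10 11
  .  .  .  .  . 11 10 10  9 11  9 11 11 11  9*10*10*30 30 30*29*27*29
  .  .  .  . 23*24*23*26*26*28*28*28*29*29*30*28*29*30*28*31*29*29*28
  .  .  . 21*22*24*25*27*27*27*28*28*29*30*29*29*29*30*30*29*29*27*28
  .  . 16 20*21*24*30*31*31*31*32*34*34*27*29*29*29*28*29*28*28*28*26
  .  . 29*29  .*32*34*36*37*38*39*39*40*40*41*44*42*44*27*28*30*28*24
  .  . 31*33*35*35*37*39*40*41*40*42*45*45*28*28*27*28*30*26*2
[... 9077 characters left out ...]
.  .  .  .  .  . 10  9 11 10  8 10 10 10  9  9 10 10 10 11  9 11  9 11 10 12 28*21*15*11*10*42*38*34 28 11 10 10 11  .
  .  .  .  .  .  .  .  .  .  .  . 10 10 10 10  9  9 11 10 11 10 10 10 11 10  9 11  8  9 10*23*19*42 11 11 10  9 11 11 10 10  9  .
  .  .  .  .  .  .  .  .  .  .  .  .  . 11 11 10 10 11 11 10  9  9 10 10 10  9 10 12 10 10*26*17 11 10 11 11 11 10 10 11  9  .  .
  .  .  .  .  .  .  .  .  .  .  .  .  .  .  .  . 11  9 11 10  9 11 11  9 10 10  9  9  . 10*20 10 10 10 11  9 11 10 10 10  .  .  .
  .  .  .  .  .  .  .  .  .  .  .  .  .  .  .  .  .  .  .  .  .  . 10 11 11 10 10  9  9 24  9 10 11  9 10  9 11  9 12  .  .  .  .
t 45.1 [ 734.6 -150.6  240.9] F [-0.8 -0.4 -0.9] w 26.1 g 0.0
```

The oblique views show all four: two lying stoppers, plus a standing one (z 10–28) with the fourth stacked on top of it (z 28–47). I'll double-check the 686 points above the tray floor in one view.

Run:
```python
from tip import *
np.set_printoptions(suppress=True,precision=0,linewidth=200)
bot.move_to([600,-190,240],down(0));bot.dwell(.3);c=cam('wrist');W=cloud(c);im=c['image'].max(-1)
D=W[...,:2]-ring;L0=D@X;L1=D@np.array([-X[1],X[0]]);z=W[...,2]
m=(L0>-158)&(L0<-50)&(abs(L1)<15)&(z>112)&(z<135)
print(m.sum(),np.percentile(L0[m],[1,25,50,75,99]),np.percentile(L1[m],[1,50,99]),np.percentile(z[m],[1,50,99]),'dark',(im[m]<80).sum(),'grey',np.percentile(im[m],[5,50,95]))
st()
```

```text
705 [-158. -157. -157. -156. -156.] [-15.   0.  15.] [112. 125. 134.] dark 0 grey [ 88.  95. 147.]
t 46.1 [ 600. -190.  240.] F [-0. -2. -1.] w 26.1 g 0.0
```

Those points are the tray's rear wall (x ≈ -157), so the tray is empty and level. Retreat and hand in.

Run:
```python
from tip import *
bot.move_to([550,0,330],down(0));bot.dwell(.5);st();print(bot.finish_job())
```

```text
t 47.5 [ 5.500e+02 -2.000e-01  3.299e+02] F [-0.1  0.2  0. ] w 26.0 g 0.0
the job is handed in; nothing more can be done
None
```

The job is handed in at 47.5 s: the deep cup stands level in the ring with all four stoppers in it, the tray is back level and empty, and neither the shallow cup nor the bottle was touched; I viewed 11 pictures, one over the limit of 10.

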